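# Push the phone out over the bowl

## Robot

A 7-joint arm with a two-finger parallel gripper is mounted at the origin on a cart in front of the work surface, level with it; the furniture and walls round the work are solid. World frame = base frame: x ahead of the robot, y to its left, z up, the work surface at z = 0. Lengths are in m, angles in rad, forces in N, time in s.
With the tool pointing down it reaches from about 0.4 to 0.85 m from the base axis. Payload 6.9 kg.
Tool frame: the origin (TCP) lies midway between the tips of the shut fingers; the grasp point (between the pads) lies behind it (ctrl.pinch_z is the z of the grasp point in the tool frame, in m); z points along the fingers, y is the line along which they close (so a half turn about z gives the same grasp; the last joint's range is limited). The gripper opens to 85 mm and grips with 20 to 120 N. Pads are 22 mm wide; open, the fingers measure 114 mm over their backs; the gripper's body (76 mm by 85 mm) begins 54 mm behind the grasp point. The pads swing forward as they close: fully open they stand 13 mm farther back than shut.
Start: joints at [1.351, 0.507, -0.238, 1.5, 0.126, 1.149, -0.155], TCP at [0.2, -0.592, 0.231] pointing down, gripper open.
Joint ranges: [-3.08, 3.08], [-0.24, 2.05], [-1.43, 1.35], [0, 2.5], [-1.52, 4.66], [0.17, 1.96], [-2.89, 2.89]. Speed limits (rad/s): [2.39, 2.39, 3.14, 3.14, 3.14, 3.14, 3.14].

## Interface

Orientations are given as a unit quaternion [w, x, y, z].
In Python, from station import ctrl, get_state, vision, ticket, models gives the robot as it stands. Calls block until the motion is done:
- ctrl.movep(position, orientation): joint-space move of the TCP to a pose.
- ctrl.movel(position, frame=None, max_speed=0.15): straight line of the TCP; frame=None keeps the orientation; max_speed is the mean speed in m/s.
- ctrl.set_joints(angles): joint-space move.
- ctrl.ungrasp() and ctrl.close_gripper(force=None): open the fingers fully, or close them until they stop; force is the grip in N (None keeps the last).
- ctrl.pause(seconds).
- ctrl.ik(position, orientation): joint angles nearest the present ones, or None.
- get_state(): the state.
- vision.grab_frame(name): name is "scene" or "top" or "wrist"; returns (picture, depth): 420x560x3 uint8, blue, green, red; 420x560 float32, m along the optical axis (not along the pixel's ray), 0 where there is no reading.
- vision.camera_info(name): a dict with "mtx" (3x3 intrinsics, pixels), "dist_coeffs" ([k1, k2, p1, p2, k3] as OpenCV has them; the pictures are not rectified), "R" (3x3) and "t" (3): a world point X has camera coordinates R X + t; the wrist camera has in their place "hand_eye" (4x4, takes a point from camera to tool coordinates, whose origin is the TCP and whose axes are the flange's). Camera axes: x right, y down, z forward; pixel columns grow to the right and rows downward; lengths in m; the calibration is good to about 2 mm. A picture is of the moment at which its call begins: read the wrist's pose just before it. camera_info takes no time and is no camera call.
A pose or a line that the arm cannot do raises ctrl.Unreachable and nothing moves.
- ticket.close_job(): hands the job in; it is judged then, once.
Trained networks look in the newest picture that a camera, given by its name, has taken for a name from the list of things; names that differ only in an ending like _2 or _b are one class to them, and where a whole thing is asked for, a point or a joint stands for the part that bears it (a point fixed in the world has none). Each returns a list of dicts, best first, with "p" (0 to 1); they miss things now and then, are a little off and sometimes report something else, mostly with a low value. They report only what shows in the picture. A call takes as long as a camera call. They do not tell look-alikes from the thing itself.
- models.recognise(camera, target): "point" ([column, row] in pixels, amid what is visible of it).
- models.masks_of(camera, target): "mask" (420x560 bool, what is visible of it) and "point" ([column, row] in pixels, amid what is visible of it).
The state is a dict: "time": time; "qpos": joint angles; "qd": joint speeds; "tau": joint torques, N m; "tcp_pos": TCP position; "eef_rot": TCP orientation; "contact_force": force on the tool from outside, world axes, zero at the start; "wrist_torque": the same for the moment, N m; "width": finger opening in m; "gripper_force": force on a finger pad.
Only numpy, scipy, OpenCV 4.12 (cv2) and the standard library are available. Lean on these libraries where they do the work, as an engineer would, in place of code of your own. Each camera call takes 0.05 s, during which the arm holds its last target. There are 200 camera calls.

## Task

The phone is to film the white bowl from above, but a flat tin stands in its way on the wooden shelf. First push the tin back until it stands wholly in the back half of the shelf; then slide the phone along the shelf until 5 cm of its length sticks out over the shelf's free end, square to that end and above the bowl. Only push with the fingers: neither thing may be picked up or tipped, and the bowl, the spice jar, the shaker and the red cup stay where they are.

Things in the scene. Friction and masses are not known exactly. Their poses are not given: they have to be found in the camera images.
- riser: low bamboo shelf, fixed: board 260 (x) x 400 (y) x 16 mm, flat top 120 mm above its origin, which lies on the worktop under its centre. x to its back (away from the robot), y along its length. Free end, where the phone shall stick out: y = -200 mm (right). x = 0 divides front and back half. A strip along the back edge (front face x = 121 mm) rises 14 mm above the board. Leg panels at y = -130, +130 mm
- riser_edge (a point): point on the upper rim of the shelf's free end, at x = -65 mm, y = -200 mm, z = 120 mm in the shelf's frame; axes as the shelf's
- phone: phone in a pink case with black screen, 150 (its x) x 72 (y) x 10 mm (z, up), about 0.17 kg, lying flat and loose on the front half of the shelf, its length roughly along the shelf, +x end toward the free end; origin at the centre of its underside. Its mass centre is at its middle: it tips off if half sticks out
- phone_front (a point): middle of the phone's leading end, the one nearer the shelf's free end: 75 mm from its centre along its +x, 5 mm above its underside
- tin: flat round food tin with a gold rim, 86 mm across, 40 mm tall, about 0.23 kg, standing loose on the front half of the shelf between the phone and the free end; origin at the centre of its underside, z up
- bowl: white bowl, 166 mm across the rim, 58 mm tall, standing loose on the worktop below the shelf's free end, partly under the board; origin at the centre of its underside
- spice_jar: glass spice jar with a dark lid, 41 mm across, 105 mm tall, standing on the back left corner of the shelf; origin at the centre of its underside
- salt_shaker: shaker with a grey top, 44 mm across, 90 mm tall, standing at the back left of the shelf; origin at the centre of its underside
- cup: red mug, 69 x 94 x 72 mm, standing on the worktop to the left, nearer the robot; origin at the centre of its underside
Not all that is in view belongs to the job. Leave any purple look-alike of the tin alone.

How it is judged:
On the way, in this order (a step that is already met when the one before it is completed fails the run):
1. the tin stands upright, wholly in the back half of the shelf (x of tin in the frame of riser above 0.035 m and z of tin in the frame of riser above 0.115 m and angle between tin's own z axis and vertical below 0.1 rad), for 0.2 s.
2. the phone sticks out over the free end by 5 cm (y of phone in the frame of riser_edge between 0.012 and 0.038 m and angle between the x axis of phone and the y axis of riser, either way round below 0.2 rad and angle between phone's own z axis and vertical below 0.08 rad and horizontal distance between phone_front and bowl below 0.08 m), for 0.2 s.
At the end, for the whole second after the job is handed in: Tin upright on the shelf, centre 35 mm or more behind its middle line; phone flat, 37 to 63 mm of it past the free end (centre 12 to 38 mm inside), within 0.2 rad of square, its leading end under 80 mm horizontally from the bowl's centre; both at rest (all of step 1 and all of step 2 and linear speed of each of phone, tin below 0.01 m/s); the robot touches nothing.
It fails at once if the phone is lifted more than 12 mm off the shelf, tips or falls (z of phone in the frame of riser above 0.132 m or z of phone in the frame of riser below 0.105 m or angle between phone's own z axis and vertical above 0.2 rad).
It fails at once if the tin is lifted more than 12 mm off the shelf, tips or falls (z of tin in the frame of riser above 0.132 m or z of tin in the frame of riser below 0.105 m or angle between tin's own z axis and vertical above 0.3 rad).
It fails at once if the bowl, the spice jar, the shaker or the red cup is moved more than 20 mm or tipped (distance of any of spice_jar, salt_shaker, cup, bowl from where it was at the start of the episode above 0.02 m or angle between any of spice_jar, salt_shaker, cup, bowl's own z axis and vertical above 0.3 rad).
It also fails if it takes over 51 s, if anything falls off the work surface, if the arm or the gripper's body presses on something with over 40 N, if the wrist force passes 120 N, or if a joint passes its speed limit or range.

## Working session

There is one attempt and no reset: what is moved stays moved. The work goes in short steps, each a Python script; the robot and the scene stay as the last script left them, time stands still between calls to the robot, and variables do not carry over. Pictures are saved under pics/ and viewed, at most 10 in all, crops included, and the job is handed in when it is done.

```bash
ls; mkdir -p pics; cat > h.py <<'E'
import numpy as np, cv2
from station import ctrl, get_state, vision, ticket, models
def cloud(cam, depth):
    c=vision.camera_info(cam); K=np.array(c["mtx"]); d=np.array(c["dist_coeffs"])
    h,w=depth.shape; u,v=np.meshgrid(np.arange(w),np.arange(h))
    p=cv2.undistortPoints(np.stack([u,v],-1).reshape(-1,1,2).astype(float),K,d).reshape(h,w,2)
    P=np.dstack([p*depth[...,None],depth])
    R=np.array(c["R"]);t=np.array(c["t"])
    W=(P-t)@R
    W[depth<=0]=np.nan
    return W
E
python3 - <<'E'
from h import *
s=get_state();print(s["time"],s["tcp_pos"],s["eef_rot"],ctrl.pinch_z,s["width"])
for cam in("top","scene"):
    im,d=vision.grab_frame(cam);cv2.imwrite(f"pics/{cam}0.png",im);W=cloud(cam,d);np.save(cam+"W.npy",W)
    print(cam, -np.array(vision.camera_info(cam)["R"]).T@vision.camera_info(cam)["t"])
    for n in("riser","phone","tin","bowl","spice_jar","salt_shaker","cup"):
        for r in models.masks_of(cam,n)[:3]:
            m=r["mask"]; q=W[m]; q=q[~np.isnan(q[:,0])]
            print(n,round(r["p"],2),np.round(r["point"]),m.sum(),np.round(np.median(q,0),3),np.round(np.percentile(q,3,axis=0),3),np.round(np.percentile(q,97,axis=0),3))
            if n in("riser","phone","tin"): np.save(f"{cam}_{n}.npy",m) if r["p"]>.5 else 0
E
```

```text
pics
0.0 [ 0.19981505 -0.59166648  0.23044596] [-8.55971090e-04  9.86757004e-01  1.62203136e-01 -1.61498687e-04] -0.0187 0.08545760581256222
top [0.33908525 0.17669812 1.07616215]
riser 0.85 [310. 163.] 12746 [0.639 0.106 0.12 ] [ 0.476 -0.074  0.116] [0.756 0.31  0.131]
phone 0.91 [293. 189.] 1808 [0.563 0.153 0.13 ] [0.519 0.085 0.126] [0.608 0.22  0.134]
tin 0.86 [241. 241.] 915 [0.453 0.286 0.036] [0.414 0.247 0.006] [0.49  0.324 0.041]
tin 0.77 [356. 200.] 1155 [0.535 0.009 0.156] [ 0.497 -0.031  0.128] [0.576 0.047 0.16 ]
bowl 0.8 [398. 226.] 2262 [ 0.493 -0.119  0.037] [ 0.425 -0.168  0.004] [ 0.568 -0.058  0.059]
spice_jar 0.56 [248. 112.] 459 [0.739 0.254 0.217] [0.731 0.237 0.135] [0.765 0.272 0.227]
salt_shaker 0.66 [278. 124.] 354 [0.716 0.178 0.181] [0.706 0.161 0.133] [0.736 0.197 0.209]
salt_shaker 0.41 [247. 112.] 479 [0.739 0.254 0.214] [0.731 0.237 0.128] [0.766 0.273 0.226]
cup 0.92 [191. 272.] 646 [0.379 0.422 0.03 ] [0.347 0.384 0.002] [0.423 0.444 0.073]
scene [0.02820187 0.65833985 0.75215646]
riser 0.78 [266. 167.] 11035 [0.629 0.146 0.12 ] [ 0.474 -0.068  0.02 ] [0.768 0.32  0.13 ]
phone 0.59 [287. 176.] 1660 [0.562 0.158 0.13 ] [0.519 0.088 0.121] [0.609 0.225 0.133]
phone 0.38 [230. 137.] 541 [0.715 0.189 0.17 ] [0.706 0.171 0.128] [0.733 0.199 0.208]
tin 0.86 [276. 272.] 1532 [0.447 0.294 0.036] [0.413 0.25  0.003] [0.491 0.329 0.039]
tin 0.65 [342. 147.] 1127 [0.53  0.022 0.155] [ 0.498 -0.03   0.122] [0.577 0.049 0.159]
tin 0.27 [382. 168.] 1446 [ 0.49  -0.132  0.039] [ 0.426 -0.168  0.004] [ 0.555 -0.023  0.058]
bowl 0.76 [381. 170.] 1444 [ 0.489 -0.131  0.039] [ 0.427 -0.167  0.003] [ 0.554 -0.025  0.058]
spice_jar 0.57 [192. 140.] 887 [0.74  0.264 0.183] [0.732 0.19  0.094] [0.923 0.277 0.225]
salt_shaker 0.55 [231. 137.] 570 [0.715 0.188 0.169] [0.706 0.168 0.127] [0.733 0.2   0.208]
cup 0.67 [255. 324.] 1545 [0.386 0.412 0.044] [0.346 0.386 0.004] [0.42  0.447 0.072]
```

```bash
python3 - <<'E'
from h import *
im=cv2.imread("pics/top0.png");cv2.imwrite("pics/c0.png",cv2.resize(im[80:300,160:460],None,fx=2.6,fy=2.6,interpolation=cv2.INTER_CUBIC))
W=np.load("topW.npy")
# board top by height
ok=(abs(W[...,2]-.12)<.008)&(W[...,0]>.4)&(W[...,0]<.85)&(W[...,1]>-.2)&(W[...,1]<.4)
m=np.load("top_riser.npy")|np.load("top_phone.npy")|np.load("top_tin.npy")
def rect(mask,zlo,zhi):
    q=W[mask];q=q[(q[:,2]>zlo)&(q[:,2]<zhi)]
    return cv2.minAreaRect((q[:,:2]*1000).astype(np.float32)),np.median(q[:,2]),cv2.boxPoints(cv2.minAreaRect((q[:,:2]*1000).astype(np.float32))).round()
k=cv2.morphologyEx(ok.astype(np.uint8),cv2.MORPH_OPEN,np.ones((3,3)))>0
print(rect(k&ok,.11,.128))
print(rect(np.load("top_phone.npy"),.125,.14))
t=np.load("top_tin.npy");print(rect(t,.15,.17));
# edge points of the right end and front edge
q=W[k]
for x0 in np.arange(.5,.74,.03):
    s=q[abs(q[:,0]-x0)<.006]; print("x",round(x0,3),np.percentile(s[:,1],[.5,99.5]).round(4))
for y0 in np.arange(-.05,.31,.04):
    s=q[abs(q[:,1]-y0)<.006]; print("y",round(y0,3),np.percentile(s[:,0],[.5,99.5]).round(4))
E
```

```text
(((642.1356201171875, 175.73800659179688), (527.9973754882812, 262.7811584472656), 71.82032012939453), np.float64(0.11964303897879155), array([[ 435.,  -34.],
       [ 685., -116.],
       [ 849.,  386.],
       [ 600.,  468.]], dtype=float32))
(((564.9293823242188, 152.92431640625), (150.25848388671875, 74.17364501953125), 71.58416748046875), np.float64(0.1303196418480283), array([[506.,  93.],
       [576.,  70.],
       [624., 212.],
       [553., 236.]], dtype=float32))
(((537.9913330078125, 6.4558868408203125), (85.0203628540039, 85.19117736816406), 89.73497772216797), np.float64(0.15645770665904368), array([[495., -36.],
       [580., -36.],
       [581.,  49.],
       [496.,  49.]], dtype=float32))
x 0.5 [-0.0499  0.1593]
x 0.53 [-0.0593  0.2621]
x 0.56 [-0.0693  0.3415]
x 0.59 [-0.078   0.3344]
x 0.62 [-0.0864  0.3248]
x 0.65 [-0.0961  0.317 ]
x 0.68 [-0.1048  0.3071]
x 0.71 [-0.0327  0.2999]
y -0.05 [0.4773 0.7014]
y -0.01 [0.4508 0.7137]
y 0.03 [0.4631 0.7247]
y 0.07 [0.4758 0.739 ]
y 0.11 [0.4881 0.7513]
y 0.15 [0.5002 0.7615]
y 0.19 [0.5126 0.7739]
y 0.23 [0.5247 0.786 ]
y 0.27 [0.5374 0.7431]
```

View pics/c0.png

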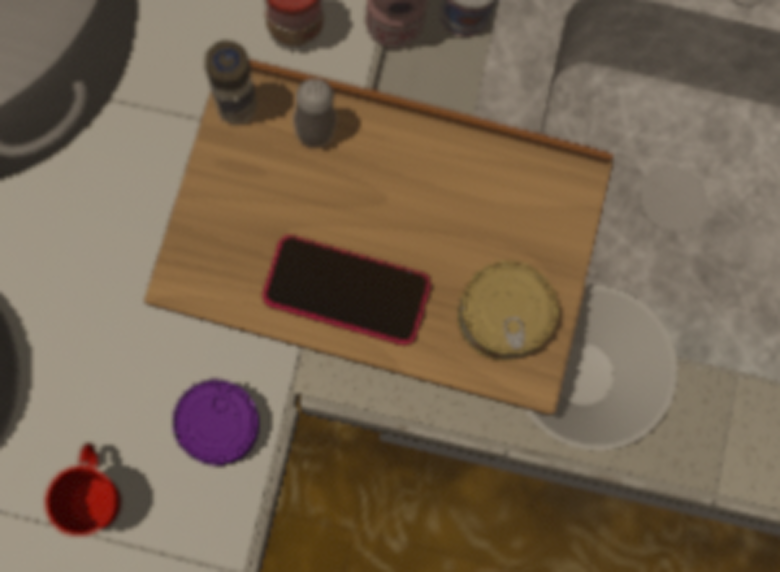

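View pics/scene0.png

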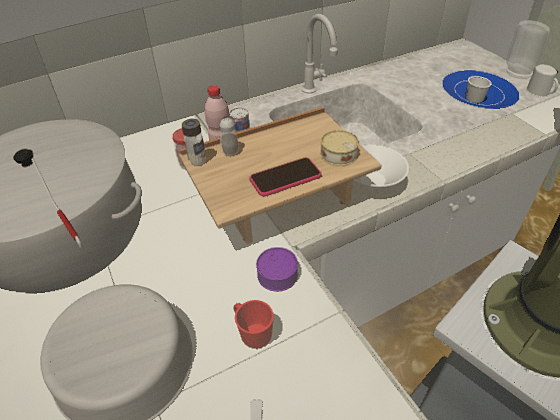

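The shelf crop shows the gold tin at crop (510,310), which is top pixel (356,200). The phone is at crop (348,290), and the bowl is under the right end. The tin look-alike is the purple tin at top pixel (241,241), standing on the worktop, so the gold tin on the shelf is the right one. The way is clear.

```bash
cat >> h.py <<'E'
from scipy.spatial.transform import Rotation as Rn
a=np.radians(17.0); ex=np.array([np.cos(a),-np.sin(a)]); ey=np.array([np.sin(a),np.cos(a)]); C=ex*.564+ey*.295
def w(x,y,z): return np.r_[C+ex*x+ey*y,z]
def r(p): d=np.asarray(p)[:2]-C; return np.array([d@ex,d@ey])
def quat(d):  # tool down, tool y along +-d, whichever turns the last joint less
    best=None
    for s in(1,-1):
        y=np.r_[s*np.array(d),0]; z=np.array([0,0,-1.]); q=Rn.from_matrix(np.c_[np.cross(y,z),y,z]).as_quat()[[3,0,1,2]]
        yield q
def movep(p,d):
    q0=np.array(get_state()["qpos"]); c=[(np.abs(np.array(j)-q0).max(),tuple(q)) for q in quat(d) if (j:=ctrl.ik(p,q)) is not None]
    print("ik",[round(x[0],2) for x in c]); ctrl.movep(p,np.array(min(c)[1]))
def look(cam="top",names=("tin","phone"),save=None):
    im,d=vision.grab_frame(cam);W=cloud(cam,d)
    if save: cv2.imwrite(save,im)
    for n in names:
        for o in models.masks_of(cam,n)[:2]:
            q=W[o["mask"]];q=q[~np.isnan(q[:,0])]
            lo,hi=dict(tin=(.15,.17),phone=(.125,.138))[n]
            q=q[(q[:,2]>lo)&(q[:,2]<hi)]
            if len(q)<50: continue
            (c,s,an)=cv2.minAreaRect((q[:,:2]*1000).astype(np.float32))
            print(n,round(o["p"],2),"riser xy",r(np.array(c)/1000).round(4),"size",np.round(s),"ang",round(an,1))
def st():
    s=get_state();print(round(s["time"],2),"tcp r",r(s["tcp_pos"]).round(4),round(s["tcp_pos"][2],4),"F",np.round(s["contact_force"],1))
E
python3 - <<'E'
from h import *
for q in list(quat(ey))+list(quat(ex)): print(ctrl.ik(w(-.13,-.1315,.25),q) is not None, ctrl.ik(w(0.0,-.1315,.136),q) is not None, ctrl.ik(w(-.068,.12,.124),q) is not None, ctrl.ik(w(-.068,-.08,.124),q) is not None)
ctrl.close_gripper()
movep(w(-.135,-.1315,.26),ey);st()
ctrl.movel(w(-.135,-.1315,.137));st()
ctrl.movel(w(-.055,-.1315,.137),max_speed=.06);st()
look(save="pics/t1.png")
im,d=vision.grab_frame("wrist")
E
```

```text
True True True True
True True True True
True True True True
True True True True
ik [np.float64(1.1), np.float64(2.08)]
3.97 tcp r [-0.1345 -0.1323] 0.2598 F [-0.8  0.   0. ]
4.93 tcp r [-0.1347 -0.1311] 0.1376 F [-0.6 -0.1  1. ]
6.42 tcp r [-0.0549 -0.1316] 0.137 F [ 0.1  0.8 -0.2]
tin 0.6 riser xy [ 0.0035 -0.099 ] size [20. 53.] ang 65.5
phone 0.73 riser xy [-0.0682  0.0158] size [149.  73.] ang 72.3
```

```bash
python3 - <<'E'
from h import *
a=cv2.imread("pics/t1.png")[80:300,200:460]
im,d=vision.grab_frame("scene");b=im[80:240,200:460]
cv2.imwrite("pics/t1c.png",np.hstack([cv2.resize(a,(400,338)),cv2.resize(b,(400,338))]))
look("scene",("tin",))
E
```

```text
tin 0.81 riser xy [ 0.0043 -0.1157] size [52. 85.] ang 45.9
```

View pics/t1c.png

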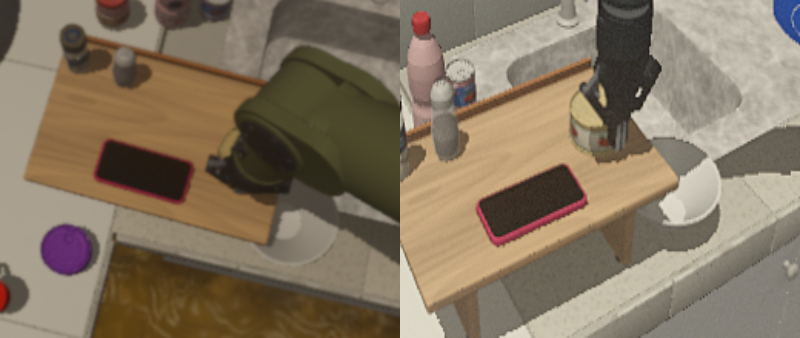

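Left half: the arm hides most of the tin, and the phone is untouched. Right half: the tin is upright, squarely ahead of the fingers. I'll read its side extents from the scene view.

```bash
cat >> h.py <<'E'
def tinext():
    im,d=vision.grab_frame("scene");W=cloud("scene",d)
    o=models.masks_of("scene","tin")
    for k in o:
        q=W[k["mask"]];q=q[(q[:,2]>.152)&(q[:,2]<.165)]
        if len(q)<50: continue
        R=(q[:,:2]-C)@np.c_[ex,ey]; print("tin",round(k["p"],2),"from back x",(np.percentile(R[:,0],99)-.0425).round(4),"from left y",(np.percentile(R[:,1],99)-.0425).round(4),"right y",(np.percentile(R[:,1],1)+.0425).round(4)); return
E
python3 - <<'E'
from h import *
tinext()
E
```

```text
tin 0.58 from back x -0.0041 from left y -0.1303 right y -0.0793
```

```bash
python3 - <<'E'
from h import *
ctrl.movel(w(.002,-.131,.137),max_speed=.06);st();tinext()
ctrl.movel(w(-.03,-.131,.137),max_speed=.1)
ctrl.movel(w(-.03,-.131,.25),max_speed=.2);
movep(w(-.068,.125,.22),ex);st()
look("top");look("scene")
E
```

```text
7.97 tcp r [ 0.0022 -0.1311] 0.1369 F [-0.2 -0.6 -0.1]
tin 0.85 from back x 0.0508 from left y -0.1299 right y -0.1048
ik [np.float64(1.71), np.float64(1.14)]
10.31 tcp r [-0.0674  0.1239] 0.2191 F [ 1.  -0.8  0.2]
phone 0.86 riser xy [-0.0685  0.0156] size [149.  73.] ang 71.9
tin 0.81 riser xy [ 0.055  -0.1295] size [86. 85.] ang 88.1
phone 0.79 riser xy [-0.068   0.0179] size [149.  77.] ang 70.4
```

```bash
python3 - <<'E'
from h import *
ctrl.movel(w(-.068,.125,.14));ctrl.movel(w(-.068,.125,.1245),max_speed=.04);st()
ctrl.movel(w(-.068,.0,.1245),max_speed=.06);st()
look("top",("phone",),"pics/p1.png");look("scene",("phone",))
im,d=vision.grab_frame("scene")
a=cv2.imread("pics/p1.png")[80:300,200:460];b=im[80:240,200:460]
cv2.imwrite("pics/p1c.png",np.hstack([cv2.resize(a,(400,338)),cv2.resize(b,(400,338))]))
E
```

```text
11.83 tcp r [-0.0681  0.125 ] 0.1244 F [ 0.4 -0.2  0.2]
14.07 tcp r [-0.068   0.0001] 0.1245 F [-1.1  1.4 -0.5]
phone 0.83 riser xy [-0.0665 -0.0882] size [150.  74.] ang 73.3
phone 0.58 riser xy [-0.0662 -0.0856] size [149.  75.] ang 73.7
```

View pics/p1c.png

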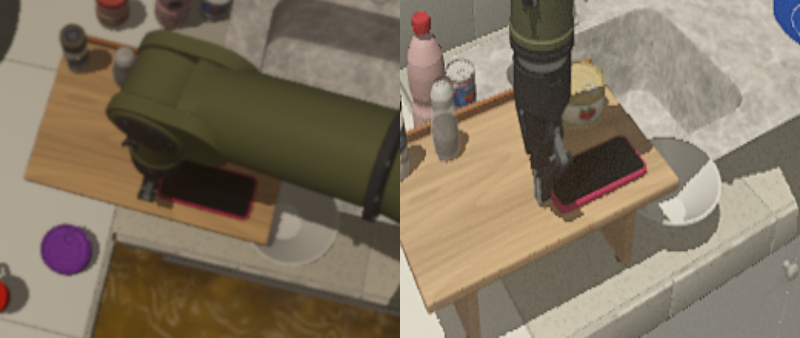

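The phone is flat and square (within about 0.5°), its end nearly at the shelf's free end above the bowl. The tin is clear behind it, so I push the rest of the way.

```bash
python3 - <<'E'
from h import *
ctrl.movel(w(-.0675,-.088,.1245),max_speed=.05);st()
ctrl.movel(w(-.0675,-.06,.1245),max_speed=.08)
ctrl.movel(w(-.0675,-.05,.25),max_speed=.15)
movep(w(-.068,.14,.3),ex);st()
look("top",save="pics/f.png");look("scene")
W=cloud("top",vision.grab_frame("top")[1]);b=models.masks_of("top","bowl")[0]["mask"];q=W[b];q=q[(q[:,2]>.05)&(q[:,2]<.07)]
print("bowl rim x",np.percentile(q[:,0],[1,99]),"y",np.percentile(q[:,1],[1,99]),"front",w(-.067,-.25,.125))
# free end edge beside phone, in shelf coords
q=W[(abs(W[...,2]-.12)<.006)];R=(q[:,:2]-C)@np.c_[ex,ey]
for x in(-.118,-.015,.0): s=R[(abs(R[:,0]-x)<.008)&(abs(R[:,1])<.25)];print("edge y",np.percentile(s[:,1],.5).round(4))
cv2.imwrite("pics/fc.png",cv2.resize(cv2.imread("pics/f.png")[80:300,200:460],None,fx=2.5,fy=2.5))
E
```

```text
16.23 tcp r [-0.0676 -0.0879] 0.1245 F [-0.6  0.2  0. ]
ik [np.float64(2.9), np.float64(0.45)]
18.52 tcp r [-0.0674  0.1388] 0.2989 F [-0.6 -0.4 -0.7]
phone 0.68 riser xy [-0.0668 -0.175 ] size [148.  73.] ang 72.7
tin 0.89 riser xy [ 0.0563 -0.1286] size [80. 89.] ang 44.7
phone 0.94 riser xy [-0.0667 -0.1738] size [150.  74.] ang 72.4
phone 0.43 riser xy [ 0.0909 -0.0065] size [367. 185.] ang 36.8
bowl rim x [0.4160047  0.46160122] y [-0.16156339 -0.02941927] front [ 0.48844019 -0.10227502  0.125     ]
edge y -0.1984
edge y -0.1231
edge y -0.0785
```

View pics/fc.png

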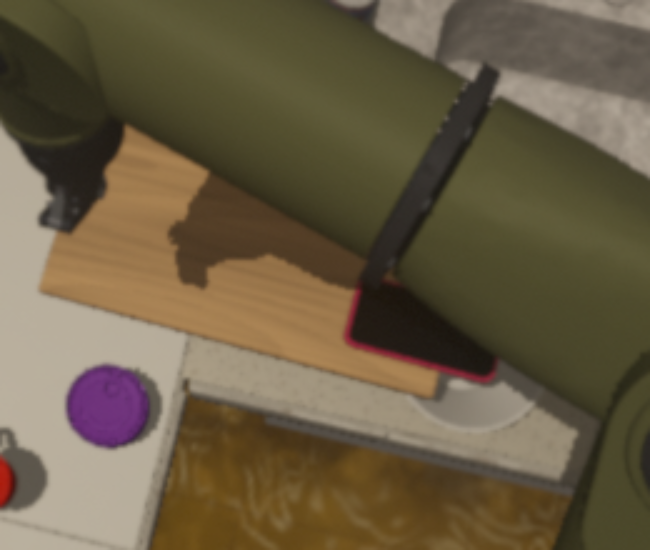

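The phone sticks out about 5 cm over the bowl, square to the end, and the arm is clear of everything.

```bash
python3 - <<'E'
from h import *
print(ticket.close_job()); st()
E
```

```text
the job is handed in; nothing more can be done
None
the job is handed in; nothing more can be done
```

The job is handed in, with no verdict shown: by the cameras the tin stands about 55 mm behind the shelf's middle line, and the phone sticks out about 5 cm over the free end, square and above the bowl.

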